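# Clear the dish aside and draw out the test-tube tray

## Robot

A 6-joint arm with a two-finger parallel gripper is mounted at the origin on the work surface. World frame = base frame: x ahead of the robot, y to its left, z up, the work surface at z = 0. Lengths are in m, angles in rad, forces in N, time in s.
With the tool pointing down it reaches from about 0.35 to 0.775 m from the base axis. Payload 5.5 kg.
Tool frame: the origin (TCP) lies between the finger pads; the fingertips stand 19 mm ahead of it and the grasp point (between the pads) is the TCP; z points along the fingers, x is the direction in which the jaws open and shut, and the axes are right-handed (so a half turn about z gives the same grasp; the last joint's range is limited). The gripper opens to 85 mm and grips with 20 to 120 N. Pads are 22 mm wide; open, the fingers measure 114 mm over their backs; the gripper's body (76 mm by 85 mm) begins 54 mm behind the grasp point. The pads swing forward as they close: fully open they stand 13 mm farther back than shut.
Start: joints at [1.123, 0.313, 0.046, 1.304, 0, 1.431], TCP at [0.174, 0.548, 0.226] pointing down, gripper open.
Joint ranges: [-2.76, 2.76], [-0.86, 1.69], [-1.03, 1.26], [-2.2, 2.34], [-1.47, 1.5], [-3.14, 3.14]. Speed limits (rad/s): [2.57, 2.57, 3.14, 3.14, 3.14, 3.14].

## Interface

Orientations are given as a unit quaternion [w, x, y, z].
In Python, from workcell import env gives the robot as it stands. The module is installed in compiled form; this text tells all that it offers.
- The arm moves only by the tool carry_out, never from a script. Its argument "steps" is a list of rows, each a list of 7 numbers: the gripper command: -1 is shut, 1 is fully open, values between are in proportion, then the shift along the tool's x, y, z in m, then the turn, a rotation vector about the tool's x, y, z in rad. A call has 1 to 20 rows; each row shifts and turns the commanded pose from where the row before left it, along the tool's axes as they then stand; what a row does not reach is not made up. A row lasts 1/8 s, in which the tool goes at most 62.5 mm and 10.7 degrees, less where a joint would pass 70% of its speed; a pose out of reach is approached as far as the arm can. A call with a gripper value outside its range is refused whole. The fingers move at their own pace and stop on an object; "grip_force" is the grip in N (left out, the last holds). Time passes only in rows, so rows that do not move let the fingers close. It gives the time, the measured TCP pose, the force and the opening at its end, in the units of the state.
- env.get_state(): the state, without advancing time (a new reading comes with each control period).
- env.read_camera(name): name is "scene" or "top" or "wrist"; returns a dict with "color" (480x640x3 uint8, red, green, blue), "K" (3x3 intrinsics, pixels), "R" (3x3) and "t" (3): a world point X has camera coordinates R X + t. Camera axes: x right, y down, z forward; pixel columns grow to the right and rows downward; lengths in m; the calibration is good to about 2 mm. A picture is of the moment at which its call begins. There is no depth.
- env.hand_in(): hands the job in, once; it reports no verdict.
The state is a dict: "clock": time; "joint_pos": joint angles; "qvel": joint speeds; "tau": joint torques, N m; "tcp_pos": TCP position; "orientation": TCP orientation; "wrist_force": force on the tool from outside, world axes, zero at the start; "ft_torque": the same for the moment, N m; "finger_gap": finger opening in m.
Only numpy, scipy, OpenCV 4.12 (cv2) and the standard library are available. Lean on these libraries where they do the work, as an engineer would, in place of code of your own. Each camera call takes 0.05 s, during which the arm holds its last target. There are 200 camera calls.

## Task

Get the test tubes ready for the class: the brown evaporating dish stands in the way of the blue tray, so first slide it along the table with a fingertip until it is well clear of the tray's path, then hook a fingertip behind the blue tray's front lip and draw the tray straight out to its stop. Nothing is picked up or pinched: the dish stays flat on the table and must not be struck by the tray, and the lip is only pulled from behind. Leave the yellow tray and all the other glassware and tools where they stand.

Things in the scene. Friction and masses are not known exactly. Their poses are not given: they have to be found in the camera images.
- blue_case: Fixed beech box, 300 long (its x) x 190 wide (y) x 100 mm high, open at the front, clear top whose front edge is flush with the case front; it holds the blue pull-out tray. Origin: middle of the lower edge of its front end; the box lies along +x from there. The tray slides out along -x, which points to the robot's side. Which case is left or right varies. A dropper bottle is fixed on the rear of its top.
- blue_tray (a joint): How far the blue tray, the one with the seven test tubes lying in it, is drawn out of its case, in m: 0 shut, 0.235 fully out at its stop. It starts ajar, 0.065 to 0.10. Wooden-drawer slide: about 2.5 N of friction plus 6 N per m/s; it stays where it is left.
- blue_lip_top (a point): Middle of the top edge of the blue lip (the tray's front wall, blue plastic, 6 mm thick, 162 mm wide), on its inner face (towards the case), 82 mm above the table. Behind it lies an empty front compartment, 100 mm long, 154 mm wide, floor 14 mm above the table, open from above as far as the case front: the joint value minus 6 mm, so 59 to 94 mm at the start. Behind that, past a low divider, lie the tubes.
- blue_panel_face (a point): Middle of the outer face of the blue tray's beech front panel, 44 mm above the table, in the steel label holder. The panel is 12 mm thick, 186 mm wide and spans 8 to 78 mm above the table, fixed to the outside of the lip. With the tray fully out this face is 247 mm in front of the case origin.
- yellow_case: Fixed beech box, 300 long (its x) x 190 wide (y) x 100 mm high, open at the front, clear top whose front edge is flush with the case front; it holds the yellow pull-out tray. Origin: middle of the lower edge of its front end; the box lies along +x from there. The tray slides out along -x, which points to the robot's side. Which case is left or right varies.
- yellow_lip_top (a point): Middle of the top edge of the yellow lip (inner face) of the neighbouring tray with the rubber stoppers, same build and size as the blue one, also ajar by 65 to 100 mm. To be left alone.
- dish: Brown porcelain evaporating dish, loose, round, 90 mm across the rim, 54 mm across the foot, 27 mm high, wall 4, floor 5 mm thick, about 70 mm across inside at 12 mm above the table, a small spout on the rim; about 0.11 kg, empty. Origin: centre of its underside. It starts on the table in front of the blue tray, where the tray would run into it.
- beaker: Glass beaker, 52 mm across, 72 mm high, on the table near the robot, about straight ahead; origin: centre of underside. Leave alone.
- rack: Steel test-tube rack, 220 (its x) x 64 x 135 mm, with three upright tubes to 150 mm, on the left of the table; origin: centre of underside. Leave alone.
- flask: Stoppered conical flask, 76 mm across, 132 mm high, on the right; origin: centre of underside. Leave alone.
- mortar: White mortar 90 mm across, 50 mm high with its pestle sticking out to 72 mm high, on the near left; origin: centre of underside. Leave alone.
- spatula: Spatula with wooden handle, 170 mm long, under 30 mm high, lying on the near right, about along the table's y; origin: middle of its underside. Leave alone.
- bottle: Small amber bottle, 48 mm across, 105 mm high, on the right, outside the right-hand case; origin: centre of underside. Leave alone.
Not all that is in view belongs to the job. What is meant by the dish is not green or turquoise, and is the smaller of those in its own colour.

How it is judged:
On the way, in this order (a step that is already met when the one before it is completed fails the run):
1. the dish stands flat on the table, clear of the blue tray's path ((y of dish in the frame of blue_case above 0.143 m or y of dish in the frame of blue_case below -0.143 m or x of dish in the frame of blue_case below -0.298 m) and height (world z) of dish below 0.006 m and angle between dish's own z axis and vertical below 0.1 rad), for 0.2 s.
2. the blue tray is being drawn by a fingertip behind its lip (value of joint blue_tray above 0.14 m and contact force between the fingers and blue_tray_c0 above 0.3 N).
At the end, for the whole second after the job is handed in: The blue tray is out to its stop (drawn 225 of 235 mm or more) and at rest; the dish stands flat and still on the table with its centre more than 143 mm to either side of the blue case's centre line (or more than 298 mm in front of the case's origin), so that it is clear of the tray (all of step 1 and value of joint blue_tray above 0.225 m and velocity of joint blue_tray below 0.01 m/s and linear speed of dish below 0.01 m/s); the robot touches nothing.
It fails at once if the dish is lifted off the table or tipped (height (world z) of dish above 0.015 m or angle between dish's own z axis and vertical above 0.35 rad).
It fails at once if the blue tray strikes the dish (contact force between dish and blue_tray_c1 above 1 N).
It fails at once if the lip is pinched (pressed on its inner face and on the panel's outer face at once) (contact force between the fingers and blue_tray_c0 above 1 N and contact force between the fingers and blue_tray_c1 above 1 N).
It fails at once if the yellow tray is moved by more than 10 mm (distance of yellow_lip_top from where it was at the start of the episode above 0.01 m).
It fails at once if another thing on the table is moved by more than 20 mm (distance of any of beaker, rack, flask, mortar, spatula, bottle from where it was at the start of the episode above 0.02 m).
It also fails if it takes over 48 s, if anything falls off the work surface, if the arm or the gripper's body presses on something with over 40 N, if the wrist force passes 120 N, or if a joint passes its speed limit or range.

## Working session

There is one attempt and no reset: what is moved stays moved. The work goes in short steps, Python scripts to look and compute and a tool call to move; the robot and the scene stay as the last step left them, time stands still between calls to the robot, and variables do not carry over. Pictures are saved under pics/ and viewed, about 8 in all and at most 12, crops included, and the job is handed in when it is done.

Besides the shell and the picture viewer there is one more tool, called after "Request:" as a command line: name --pt "numbers of a row" for each row, then --argument value for the rest. carry_out: Moves the arm, as the interface text tells. Its arguments: {"type":"object","properties":{"steps":{"type":"array","items":{"type":"array","items":{"type":"number"}}},"grip_force":{"type":"number"}},"required":["steps"]}

```bash
mkdir -p pics; cat > h.py <<'E'
import numpy as np, cv2
from workcell import env
def ray(c,u,v,z):
    d=np.linalg.inv(c["K"])@[u,v,1]; R=c["R"]; C=-R.T@c["t"]; w=R.T@d
    return C+w*(z-C[2])/w[2]
def proj(c,X):
    p=c["K"]@(c["R"]@np.array(X)+c["t"]); return p[:2]/p[2]
E
python3 - <<'E'
from h import *
s=env.get_state(); print({k:np.round(v,3) for k,v in s.items()})
for n in("top","scene"):
    c=env.read_camera(n); cv2.imwrite(f"pics/{n}0.png",c["color"][:,:,::-1]); print(n,np.round(c["K"],1).tolist(),np.round(-c["R"].T@c["t"],3),np.round(c["R"],2).tolist())
E
```

```text
{'clock': np.float64(0.0), 'joint_pos': array([ 1.123,  0.314,  0.045,  1.304, -0.   ,  1.431]), 'qvel': array([ 0.001, -0.   ,  0.   ,  0.   , -0.002, -0.001]), 'tau': array([-1.0000e-03, -4.8063e+01,  2.9853e+01,  1.9000e-02, -0.0000e+00,
        0.0000e+00]), 'tcp_pos': array([0.174, 0.547, 0.225]), 'orientation': array([ 0.   ,  0.807,  0.59 , -0.001]), 'wrist_force': array([-0.041, -0.266, -0.531]), 'ft_torque': array([0.003, 0.019, 0.03 ]), 'finger_gap': np.float64(0.086)}
top [[617.4, 0.0, 315.4], [0.0, 617.4, 235.9], [0.0, 0.0, 1.0]] [0.147 0.004 1.828] [[-0.07, -1.0, -0.0], [-0.97, 0.07, -0.21], [0.21, -0.01, -0.98]]
scene [[611.5, 0.0, 319.7], [0.0, 611.5, 242.1], [0.0, 0.0, 1.0]] [1.308 0.03  1.314] [[-0.04, 1.0, -0.01], [0.84, 0.03, -0.55], [-0.55, -0.03, -0.84]]
```

View pics/top0.png

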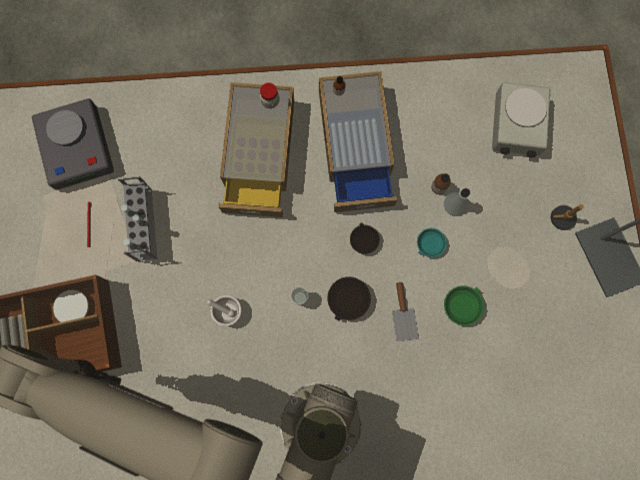

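View pics/scene0.png

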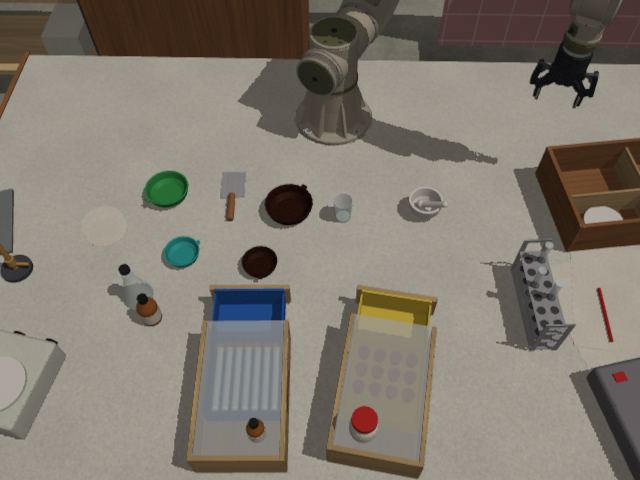

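The top view shows the small brown dish at (365,240), the blue tray's lip at about row 205 with cols 335–395, and a larger brown decoy dish at (349,298). A turquoise dish is at (432,242) and the beaker at (300,297). Next I'll take measurements.

```bash
python3 - <<'E'
from h import *
for n,roi in(("top",(345,222,385,258)),("scene",(238,242,282,282))):
    c=env.read_camera(n); im=c["color"]; x0,y0,x1,y1=roi
    m=(im.max(2)<75).astype(np.uint8); mm=np.zeros_like(m); mm[y0:y1,x0:x1]=m[y0:y1,x0:x1]
    cs,_=cv2.findContours(mm,cv2.RETR_EXTERNAL,2); k=max(cs,key=cv2.contourArea)
    e=cv2.fitEllipse(cv2.convexHull(k)); print(n,"dish",np.round(e,1) if 0 else e, ray(c,*e[0],.027).round(4))
    x,y,w,h=cv2.boundingRect(k); print(x,y,w,h,"width", np.linalg.norm(ray(c,x,y+h/2,.027)-ray(c,x+w,y+h/2,.027)))
    hsv=cv2.cvtColor(im,cv2.COLOR_RGB2HSV)
    b=cv2.inRange(hsv,(105,150,60),(130,255,255)); cs,_=cv2.findContours(b,cv2.RETR_EXTERNAL,2); k=max(cs,key=cv2.contourArea)
    q=cv2.approxPolyDP(k,4,True)[:,0]; print("blue",q.tolist())
    print([ray(c,*p,.082).round(3).tolist() for p in q])
    for nm,p in (("decoy",[(349,298),(288,204)]),("turq",[(432,242),(182,252)]),("beaker",[(300,297),(343,208)]),("bottle",[(442,183),(149,312)]),("flask",[(456,204),(140,292)]),("mortar",[(226,311),(426,201)])):
        print(nm, ray(c,*p[n=="scene"],.03).round(3))
c=env.read_camera("top"); cv2.imwrite("pics/t1.png",cv2.resize(c["color"][60:260,300:480,::-1],None,fx=4,fy=4,interpolation=2)[-600:])
c=env.read_camera("scene"); cv2.imwrite("pics/s1.png",cv2.resize(c["color"][230:380,120:320,::-1],None,fx=4,fy=4,interpolation=2))
E
```

```text
top dish ((365.36822509765625, 239.17515563964844), (28.934316635131836, 32.05723190307617), 111.49137878417969) [ 0.5194 -0.1709  0.027 ]
350 223 33 32 width 0.09841790093762862
blue [[388, 171], [390, 195], [385, 178], [345, 183], [347, 198], [342, 200], [335, 176], [338, 200], [392, 195]]
[[0.709, -0.25, 0.082], [0.635, -0.249, 0.082], [0.688, -0.24, 0.082], [0.681, -0.12, 0.082], [0.635, -0.123, 0.082], [0.63, -0.107, 0.082], [0.705, -0.093, 0.082], [0.631, -0.096, 0.082], [0.635, -0.255, 0.082]]
decoy [ 0.347 -0.108  0.03 ]
turq [ 0.496 -0.368  0.03 ]
beaker [0.36  0.035 0.03 ]
bottle [ 0.676 -0.418  0.03 ]
flask [ 0.608 -0.453  0.03 ]
mortar [0.335 0.252 0.03 ]
scene dish ((258.8157958984375, 261.773193359375), (31.58521270751953, 35.70169448852539), 74.05728912353516) [ 0.5253 -0.1694  0.027 ]
241 246 36 33 width 0.08904647968313024
blue [[214, 290], [212, 319], [284, 318], [283, 289]]
[[0.638, -0.257, 0.082], [0.711, -0.251, 0.082], [0.704, -0.091, 0.082], [0.63, -0.098, 0.082]]
decoy [ 0.348 -0.109  0.03 ]
turq [ 0.504 -0.364  0.03 ]
beaker [0.356 0.035 0.03 ]
bottle [ 0.673 -0.414  0.03 ]
flask [ 0.621 -0.446  0.03 ]
mortar [0.327 0.252 0.03 ]
```

View pics/t1.png

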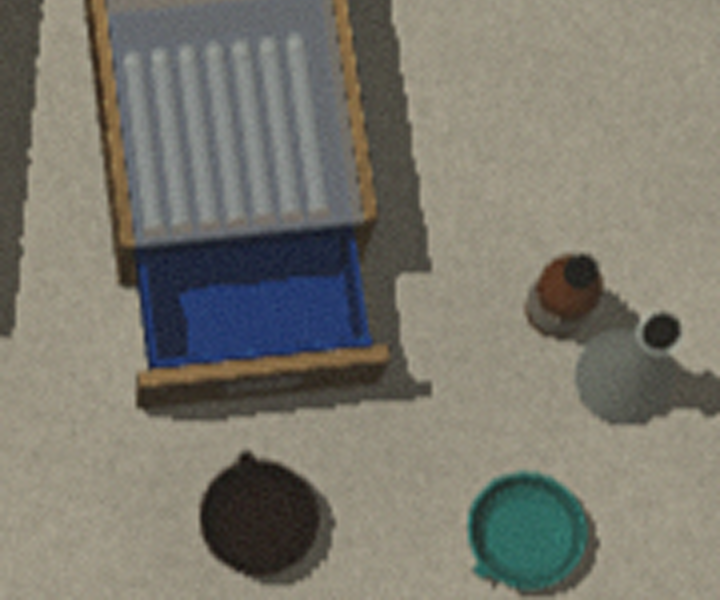

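View pics/s1.png

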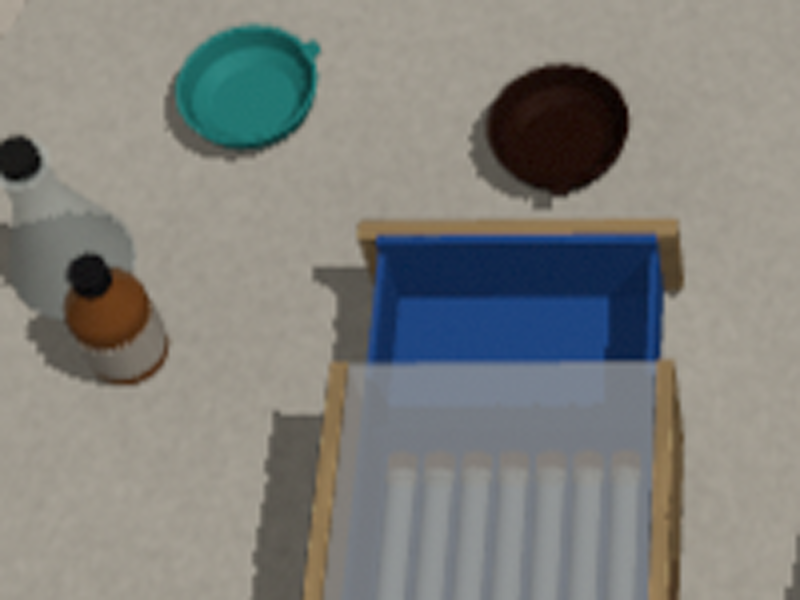

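The scene crop shows the lip strip corners at about (378,236) and (657,234). The case's front top edge runs from (345,363) to (672,362). The dish is at (558,128), with its spout facing the tray. In the top crop there is free table to the left of the dish, so I'll slide it that way (+y). Next come the case axis, the origin and the yellow tray's position.

```bash
python3 - <<'E'
from h import *
c=env.read_camera("scene"); f=lambda u,v,z:ray(c,120+u/4,230+v/4,z)
a,b=f(378,236,.082),f(657,234,.082); p,q=f(334,363,.1),f(683,362,.1)
print("lip outer",a,b,np.linalg.norm(a-b)); print("case front",p,q,np.linalg.norm(p-q))
for s,e in((a,b),(p,q)): print("yaw",np.degrees(np.arctan2(-(e-s)[0],(e-s)[1])))
t=env.read_camera("top")
L=[ray(t,*x,.1) for x in((320,82),(330,122+0))]
# case side edges at z=.1 (outer top): scene rear corners vs front
for u,v in((192,461),(288,461)): print("rear",ray(c,u,v,.1))
for u,v in((206,321),(290.5,320.5)): print("front",ray(c,u,v,.1))
print("yellow panel", [ray(c,*x,.078).round(3).tolist() for x in((356,290),(436,294))],[ray(t,*x,.078).round(3).tolist() for x in((221,207),(282,211))])
# two-view check top, lip outer corners crop (148,368),(373,350)  crop origin (300, 110)
print("top lip",ray(t,300+150/4,110+366/4,.082),ray(t,300+372/4,110+350/4,.082))
print("top case front",ray(t,300+121/4,110+248/4,.1),ray(t,300+374/4,110+220/4,.1))
E
```

```text
lip outer [ 0.63517746 -0.25607245  0.082     ] [ 0.62881792 -0.09550939  0.082     ] 0.1606889541895519
case front [ 0.72497339 -0.26545168  0.1       ] [ 0.71815941 -0.07370962  0.1       ] 0.1918630976000831
yaw 2.268169568260252
yaw 2.0352760726495704
rear [ 1.02298433 -0.24468097  0.1       ]
rear [ 1.0163383  -0.05949396  0.1       ]
front [ 0.72539866 -0.25985851  0.1       ]
front [ 0.71817716 -0.07425804  0.1       ]
yellow panel [[0.625, 0.069, 0.078], [0.63, 0.252, 0.078]] [[0.635, 0.248, 0.078], [0.61, 0.07, 0.078]]
top lip [ 0.62624883 -0.09396157  0.082     ] [ 0.62691659 -0.25736446  0.082     ]
top case front [ 0.71213714 -0.07873344  0.1       ] [ 0.72053988 -0.26575529  0.1       ]
```

Request:
carry_out --pt "-1 0 0 0 0 0 -0.175" --pt "-1 0 0 0 0 0 -0.175" --pt "-1 -0.045 0.02 0 0 0 0" --pt "-1 -0.045 0.02 0 0 0 0" --pt "-1 -0.045 0.02 0 0 0 0" --pt "-1 -0.045 0.02 0 0 0 0" --pt "-1 -0.045 0.02 0 0 0 0" --pt "-1 -0.045 0.02 0 0 0 0" --pt "-1 -0.045 0.02 0 0 0 0" --pt "-1 -0.045 0.02 0 0 0 0" --pt "-1 -0.045 0.02 0 0 0 0" --pt "-1 -0.045 0.02 0 0 0 0" --pt "-1 -0.045 0.02 0 0 0 0" --pt "-1 -0.045 0.02 0 0 0 0" --pt "-1 -0.045 0.02 0 0 0 0" --pt "-1 -0.045 0.02 0 0 0 0" --pt "-1 -0.045 0.02 0 0 0 0" --pt "-1 0 0 0 0 0 0" --grip_force 40

```text
clock: 2.65
tcp_pos: [0.5037, -0.1167, 0.2253]
orientation: [0.0, 0.693, 0.72, -0.0]
wrist_force: [-0.6, -0.7, 0.9]
finger_gap: -0.0001
```

Request:
carry_out --pt "-1 -0.054 0.016 0 0 0 0" --pt "-1 0 0 0.05 0 0 0" --pt "-1 0 0 0.05 0 0 0" --pt "-1 0 0 0.02 0 0 0" --pt "-1 0 0 0 0 0 0"

```text
clock: 3.28
tcp_pos: [0.5189, -0.1654, 0.1042]
orientation: [-0.002, 0.692, 0.722, -0.001]
wrist_force: [0.1, 1.0, 0.2]
finger_gap: 0.0001
```

```bash
python3 - <<'E'
from h import *
print(env.get_state()["tcp_pos"])
c=env.read_camera("scene"); w=env.read_camera("wrist"); 
a=cv2.resize(c["color"][200:350,160:360],None,fx=2,fy=2); b=cv2.resize(w["color"],(400,300))
cv2.imwrite("pics/s2.png",np.hstack([a,b])[:,:,::-1])
E
```

```text
[ 0.51891087 -0.16539644  0.10415205]
```

View pics/s2.png

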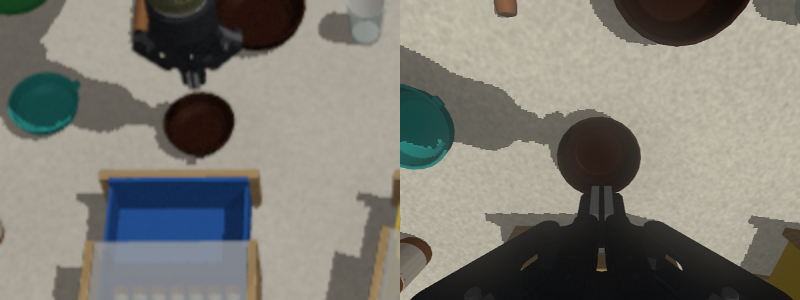

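The wrist view (right half) shows the dish centred at about (599,156). I'll cast that onto the rim height as a third check.

```bash
python3 - <<'E'
from h import *
w=env.read_camera("wrist"); print(env.get_state()["tcp_pos"])
for z in (.005,.027): print(ray(w,199*1.6,156*1.6,z))
for u in (158,241): print(ray(w,u*1.6,156*1.6,.027))
E
```

```text
[ 0.52153062 -0.16693262  0.10726883]
[ 0.52732108 -0.1694484   0.005     ]
[ 0.51979904 -0.16951891  0.027     ]
[ 0.52163575 -0.21314184  0.027     ]
[ 0.51791776 -0.12483739  0.027     ]
```

Request:
carry_out --pt "-1 0 0 0.03 0 0 0" --pt "-1 0 0 0.025 0 0 0" --pt "-1 0 0 0.01 0 0 0" --pt "-1 0 0 0.007 0 0 0" --pt "-1 0 0 0 0 0 0" --pt "-1 0 0 0 0 0 0"

```text
clock: 4.18
tcp_pos: [0.5214, -0.1673, 0.0347]
orientation: [0.001, 0.692, 0.722, 0.0]
wrist_force: [-0.4, -0.9, 0.6]
finger_gap: 0.0
```

Request:
carry_out --pt "-1 0 0 0.003 0 0 0" --pt "-1 0.008 0 0 0 0 0" --pt "-1 0.008 0 0 0 0 0" --pt "-1 0.008 0 0 0 0 0" --pt "-1 0.01 0 0 0 0 0" --pt "-1 0.012 0 0 0 0 0" --pt "-1 0.012 0 0 0 0 0" --pt "-1 0.012 0 0 0 0 0" --pt "-1 0.012 0 0 0 0 0" --pt "-1 0.012 0 0 0 0 0" --pt "-1 0.012 0 0 0 0 0" --pt "-1 0.012 0 0 0 0 0" --pt "-1 0.012 0 0 0 0 0" --pt "-1 0.012 0 0 0 0 0" --pt "-1 0.012 0 0 0 0 0" --pt "-1 0.012 0 0 0 0 0" --pt "-1 0.008 0 0 0 0 0" --pt "-1 0.005 0 0 0 0 0" --pt "-1 0 0 0 0 0 0" --pt "-1 0 0 0 0 0 0"

```text
clock: 6.68
tcp_pos: [0.5133, 0.0116, 0.0308]
orientation: [0.0, 0.692, 0.722, 0.0]
wrist_force: [0.5, -0.3, 0.1]
finger_gap: 0.0001
```

```bash
python3 - <<'E'
from h import *
c=env.read_camera("scene"); w=env.read_camera("wrist"); s=env.get_state(); print(s["tcp_pos"],s["wrist_force"])
a=cv2.resize(c["color"][200:350,200:400],None,fx=2,fy=2); b=cv2.resize(w["color"],(400,300))
cv2.imwrite("pics/s3.png",np.hstack([a,b])[:,:,::-1])
E
```

```text
[0.51322207 0.01153184 0.03081256] [0.12563938 0.08553235 0.24184456]
```

View pics/s3.png

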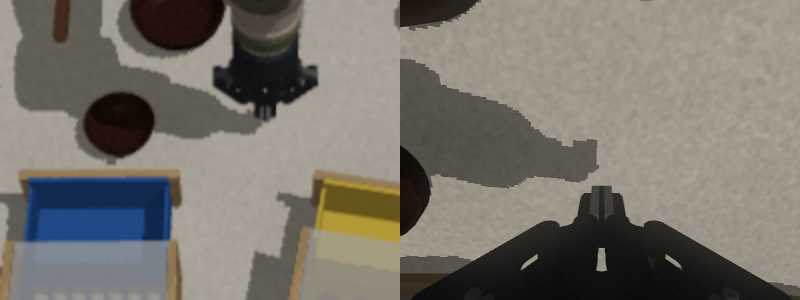

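The finger passed over the dish: it hasn't moved, still at scene px (259,262), and the fingertip's shadow is separated from the tip. So the tip is higher than I assumed, and I need its true height.

```bash
python3 - <<'E'
from h import *
c=env.read_camera("scene"); s=env.get_state(); t=s["tcp_pos"]; print(t,s["joint_pos"])
for z in(0,.012,.03,.05,.08): print(z,"scene tip-col ray",ray(c,332.5,259,z).round(3),"proj of tcp xy",proj(c,[t[0],t[1],z]).round(1))
w=env.read_camera("wrist"); print("wristcam",(-w["R"].T@w["t"]).round(3))
for z in(0,.012,.03,.05,.08): print(z,proj(w,[t[0],t[1],z])*[.625,.625]+[400,0], ray(w,199*1.6,187*1.6,z).round(3))
for d in (c,w): cv2.imwrite(f"pics/x{d['t'][2]:.2f}.png",d["color"][:,:,::-1])
a=cv2.resize(c["color"][200:300,270:400],None,fx=6,fy=6)
cv2.imwrite("pics/s4.png",a[:,:,::-1])
E
```

```text
[0.51320373 0.01154703 0.0307943 ] [-1.34023418e-01  3.42161330e-01 -4.26329335e-01  8.02237947e-01
  6.23824047e-05 -1.75685004e-01]
0 scene tip-col ray [0.495 0.012 0.   ] proj of tcp xy [332.1 265.2]
0.012 scene tip-col ray [0.502 0.012 0.012] proj of tcp xy [332.1 262.7]
0.03 scene tip-col ray [0.514 0.012 0.03 ] proj of tcp xy [332.2 258.9]
0.05 scene tip-col ray [0.526 0.013 0.05 ] proj of tcp xy [332.2 254.6]
0.08 scene tip-col ray [0.545 0.013 0.08 ] proj of tcp xy [332.2 247.9]
wristcam [0.434 0.008 0.18 ]
0 [601.77605121 175.88016067] [0.524 0.01  0.   ]
0.012 [601.80300318 181.88411934] [0.518 0.009 0.012]
0.03 [601.8503346  192.42790766] [0.509 0.009 0.03 ]
0.05 [601.91576142 207.00272303] [0.499 0.009 0.05 ]
0.08 [602.05294363 237.56213359] [0.484 0.009 0.08 ]
```

View pics/s4.png

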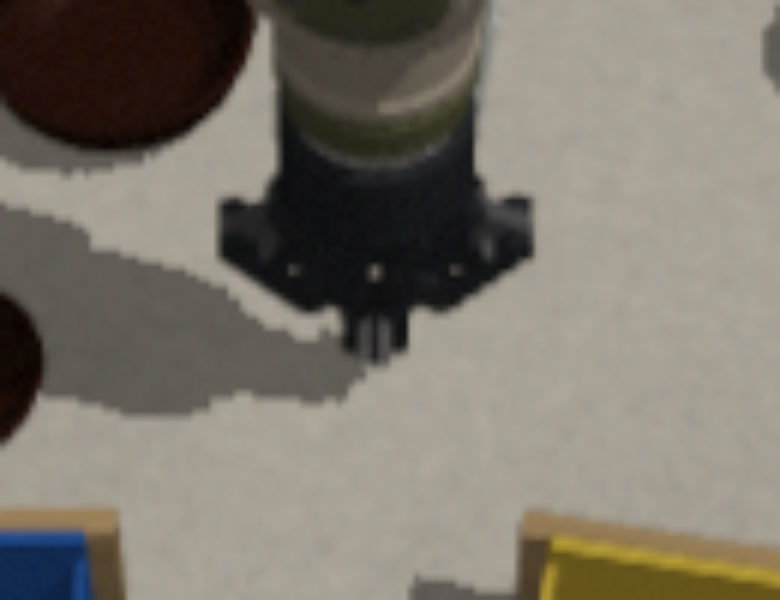

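Request:
carry_out --pt "-1 0 0 0.01 0 0 0" --pt "-1 0 0 0 0 0 0"

```text
clock: 7.12
tcp_pos: [0.5122, 0.0119, 0.0197]
orientation: [-0.001, 0.692, 0.722, -0.001]
wrist_force: [0.3, -0.2, -0.1]
finger_gap: -0.0002
```

Request:
carry_out --pt "-1 0 0 0.004 0 0 0" --pt "-1 0 0 0 0 0 0"

```text
clock: 7.38
tcp_pos: [0.5129, 0.0119, 0.0164]
orientation: [-0.0, 0.692, 0.722, -0.0]
wrist_force: [-1.3, -0.1, 0.4]
finger_gap: 0.0001
```

```bash
python3 - <<'E'
from h import *
c=env.read_camera("scene"); s=env.get_state(); t=s["tcp_pos"]; print(t,s["wrist_force"])
w=env.read_camera("wrist")
a=cv2.resize(c["color"][230:290,290:370],(400,300)); b=cv2.resize(w["color"][180:420,160:480],(400,300))
cv2.imwrite("pics/s5.png",np.hstack([a,b])[:,:,::-1])
E
```

```text
[0.51301761 0.01188838 0.01660733] [ 0.13112039 -0.62528011 -1.20465735]
```

View pics/s5.png

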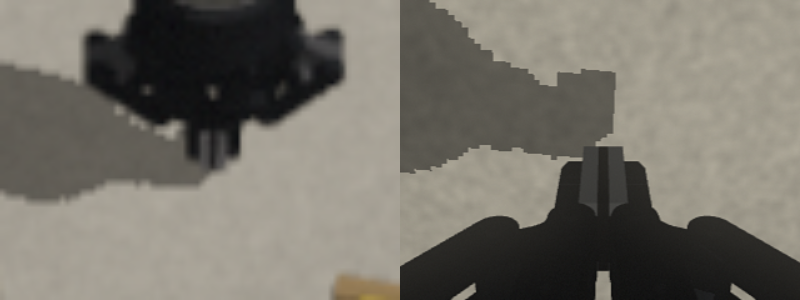

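No contact even with the TCP at 17 mm, so the tip stands higher above the table than the stated 19 mm offset implies. I'll probe down in small steps to measure the real offset.

Request:
carry_out --pt "-1 0 0 0.004 0 0 0" --pt "-1 0 0 0 0 0 0"

```text
clock: 7.72
tcp_pos: [0.5129, 0.0119, 0.0125]
orientation: [-0.0, 0.692, 0.722, -0.0]
wrist_force: [-0.6, -0.9, 0.5]
finger_gap: 0.0001
```

Request:
carry_out --pt "-1 0 0 0.004 0 0 0" --pt "-1 0 0 0 0 0 0"

```text
clock: 7.98
tcp_pos: [0.5128, 0.0119, 0.0084]
orientation: [-0.0, 0.692, 0.722, -0.0]
wrist_force: [0.9, -1.2, 0.5]
finger_gap: -0.0001
```

```bash
python3 - <<'E'
from h import *
f=[]
for i in range(4):
    w=env.read_camera("wrist"); s=env.get_state(); f.append(np.r_[s["tcp_pos"],s["wrist_force"]])
print(np.mean(f,0).round(4)); im=w["color"]
c=env.read_camera("scene")
a=cv2.resize(c["color"][230:290,290:370],(400,300)); b=cv2.resize(im[180:420,160:480],(400,300))
cv2.imwrite("pics/s6.png",np.hstack([a,b])[:,:,::-1])
E
```

```text
[ 0.5131  0.0119  0.0087  0.2692 -0.1262  0.0499]
```

Request:
carry_out --pt "-1 0 0 0.003 0 0 0" --pt "-1 0 0 0 0 0 0"

```text
clock: 8.48
tcp_pos: [0.5129, 0.0119, 0.0055]
orientation: [-0.0, 0.692, 0.722, -0.0]
wrist_force: [0.1, 0.4, -0.2]
finger_gap: -0.0001
```

Request:
carry_out --pt "-1 0 0 0.003 0 0 0" --pt "-1 0 0 0 0 0 0"

```text
clock: 8.72
tcp_pos: [0.5129, 0.0119, 0.0025]
orientation: [-0.0, 0.692, 0.722, -0.0]
wrist_force: [-0.4, 0.3, 0.7]
finger_gap: 0.0001
```

```bash
python3 - <<'E'
from h import *
f=[]
for i in range(4):
    w=env.read_camera("wrist"); s=env.get_state(); f.append(np.r_[s["tcp_pos"],s["wrist_force"]])
print(np.mean(f,0).round(4)); im=w["color"]
c=env.read_camera("scene")
a=cv2.resize(c["color"][230:290,290:370],(400,300)); b=cv2.resize(im[180:420,160:480],(400,300))
cv2.imwrite("pics/s6.png",np.hstack([a,b])[:,:,::-1])
E
```

```text
[ 0.5131  0.0119  0.0027 -0.0394  0.2868  0.0844]
```

View pics/s6.png

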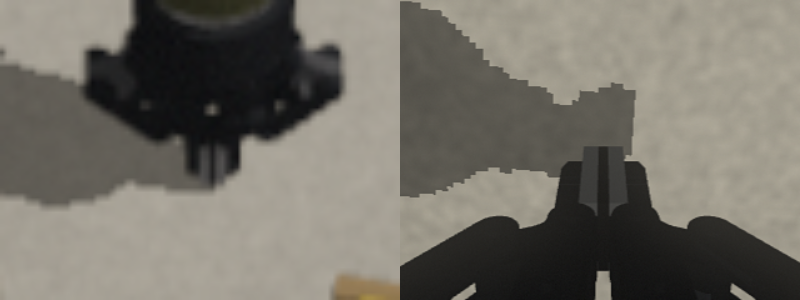

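The shadow end in the wrist view moved from column 612 to 634 as the tool came down 14 mm. That lets me work out the tip height from the shadow.

```bash
python3 - <<'E'
from h import *
w=env.read_camera("wrist"); px=lambda u,v:(160+(u-400)*.8,180+v*.8)
d=dict(w); C=-w["R"].T@w["t"]; d["t"]=-w["R"]@(C+[0,0,.0139])
print("S1 upper corner",ray(w,*px(634,88),0),"low",ray(w,*px(631,155),0))
print("S0 upper corner",ray(d,*px(615,71),0),"low",ray(d,*px(612,135),0))
for z in(0,.01,.02,.03,.04): print(z,"pad edges",ray(w,*px(582,147),z).round(4),ray(w,*px(625,147),z).round(4),"outer",ray(w,*px(562,163),z).round(4),ray(w,*px(645,163),z).round(4))
# light direction from case: blue case top rear etc. shown in top view; sample front right shadow corner
t=env.read_camera("top"); print("case shadow corner",ray(t,300+432/4,110+270/4,0),"case corner",ray(t,300+374/4,110+220/4,.1))
print("panel shadow",ray(t,300+432/4,110+383/4,0),ray(t,300+430/4,110+395/4,0),"panel corner",ray(t,300+389/4,110+347/4,.078))
E
```

```text
S1 upper corner [0.48553926 0.02142635 0.        ] low [0.5118666  0.02196121 0.        ]
S0 upper corner [0.48372306 0.01496669 0.        ] low [0.51045322 0.01509621 0.        ]
0 pad edges [ 0.5093  0.0037 -0.    ] [0.5087 0.0195 0.    ] outer [ 0.5162 -0.0036  0.    ] [0.515  0.0274 0.    ]
0.01 pad edges [0.5044 0.004  0.01  ] [0.5038 0.0188 0.01  ] outer [ 0.5108 -0.0028  0.01  ] [0.5096 0.0261 0.01  ]
0.02 pad edges [0.4994 0.0043 0.02  ] [0.4988 0.0181 0.02  ] outer [ 0.5054 -0.0021  0.02  ] [0.5043 0.0249 0.02  ]
0.03 pad edges [0.4944 0.0046 0.03  ] [0.4939 0.0173 0.03  ] outer [ 0.5    -0.0013  0.03  ] [0.499  0.0236 0.03  ]
0.04 pad edges [0.4895 0.0049 0.04  ] [0.489  0.0166 0.04  ] outer [ 0.4946 -0.0005  0.04  ] [0.4936 0.0223 0.04  ]
case shadow corner [ 0.71015618 -0.32218856  0.        ] case corner [ 0.72053988 -0.26575529  0.1       ]
panel shadow [ 0.62012864 -0.31293764  0.        ] [ 0.61078277 -0.31044015  0.        ] panel corner [ 0.62941701 -0.27065794  0.078     ]
```

Request:
carry_out --pt "-1 0 0 0.004 0 0 0" --pt "-1 0 0 0 0 0 0"

```text
clock: 9.32
tcp_pos: [0.5128, 0.0119, -0.0016]
orientation: [-0.0, 0.692, 0.722, -0.0]
wrist_force: [0.2, 0.3, 0.4]
finger_gap: -0.0002
```

Request:
carry_out --pt "-1 0 0 0.003 0 0 0" --pt "-1 0 0 0 0 0 0"

```text
clock: 9.57
tcp_pos: [0.5129, 0.0119, -0.0045]
orientation: [-0.0, 0.692, 0.722, -0.0]
wrist_force: [-0.1, 0.0, 0.3]
finger_gap: 0.0004
```

Request:
carry_out --pt "-1 0 0 0.002 0 0 0" --pt "-1 0 0 0 0 0 0"

```text
clock: 9.82
tcp_pos: [0.5133, 0.0119, -0.0054]
orientation: [0.0, 0.692, 0.722, 0.0]
wrist_force: [-2.3, 0.4, 7.0]
finger_gap: 0.0002
```

The tip touches the table at a TCP reading of −0.005, so the tip is 5 mm above the reported TCP z, not 19 mm below it. I'll use this measured offset from here on and go back over the dish for a second push.

Request:
carry_out --pt "-1 0 0 -0.025 0 0 0" --pt "-1 0 0 -0.035 0 0 0" --pt "-1 -0.045 0 0 0 0 0" --pt "-1 -0.045 0 0 0 0 0" --pt "-1 -0.045 0 0 0 0 0" --pt "-1 -0.046 0.001 0 0 0 0" --pt "-1 0 0 0 0 0 0" --pt "-1 0 0 0 0 0 0"

```text
clock: 10.82
tcp_pos: [0.5213, -0.1687, 0.0535]
orientation: [-0.001, 0.692, 0.722, 0.0]
wrist_force: [-0.3, 0.5, -0.5]
finger_gap: 0.0001
```

Request:
carry_out --pt "-1 0 0 0.02 0 0 0" --pt "-1 0 0 0.015 0 0 0" --pt "-1 0 0 0.009 0 0 0" --pt "-1 0 0 0 0 0 0" --pt "-1 0.007 0 0 0 0 0" --pt "-1 0.007 0 0 0 0 0" --pt "-1 0.007 0 0 0 0 0" --pt "-1 0.007 0 0 0 0 0" --pt "-1 0.01 0 0 0 0 0" --pt "-1 0.01 0 0 0 0 0" --pt "-1 0 0 0 0 0 0"

```text
clock: 12.2
tcp_pos: [0.5195, -0.1199, 0.0097]
orientation: [-0.0, 0.692, 0.722, 0.0]
wrist_force: [-0.3, -0.3, -0.1]
finger_gap: 0.0
```

```bash
cat >> h.py <<'E'
def dish():
    c=env.read_camera("scene"); im=c["color"]; m=(im.max(2)<75).astype(np.uint8)*255
    m[:238]=0; m[300:]=0; m[:,:235]=0; m[:,400:]=0
    cs,_=cv2.findContours(m,cv2.RETR_EXTERNAL,2); k=max(cs,key=cv2.contourArea)
    x,y,w,h=cv2.boundingRect(k); return c,(x,y,w,h),ray(c,x+w/2,y+h/2,.027)
E
python3 - <<'E'
from h import *
c,b,p=dish(); print(b,p,env.get_state()["tcp_pos"])
w=env.read_camera("wrist")
a=cv2.resize(c["color"][200:320,220:380],(400,300)); b=cv2.resize(w["color"],(400,300))
cv2.imwrite("pics/s7.png",np.hstack([a,b])[:,:,::-1])
E
```

```text
(251, 238, 52, 40) [ 0.51298236 -0.12525968  0.027     ] [ 0.51964215 -0.12038264  0.00972508]
```

View pics/s7.png

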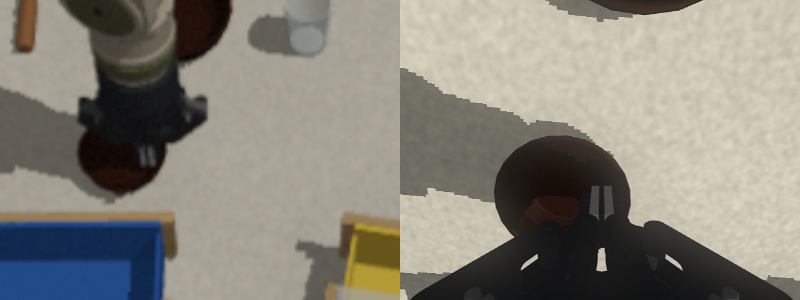

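The finger is inside the dish against its left wall (pads at (600,205) in the wrist view), and the dish is flat and moving. I'll keep towing it.

Request:
carry_out --pt "-1 0.01 0 0 0 0 0" --pt "-1 0.012 0 0 0 0 0" --pt "-1 0.012 0 0 0 0 0" --pt "-1 0.012 0 0 0 0 0" --pt "-1 0.012 0 0 0 0 0" --pt "-1 0.012 0 0 0 0 0" --pt "-1 0.012 0 0 0 0 0" --pt "-1 0.012 0 0 0 0 0" --pt "-1 0.012 0 0 0 0 0" --pt "-1 0.012 0 0 0 0 0" --pt "-1 0.01 0 0 0 0 0" --pt "-1 0.007 0 0 0 0 0" --pt "-1 0.004 0 0 0 0 0" --pt "-1 0 0 0 0 0 0" --pt "-1 -0.01 0 0 0 0 0" --pt "-1 -0.01 0 0 0 0 0" --pt "-1 0 0 -0.03 0 0 0" --pt "-1 0 0 -0.05 0 0 0" --pt "-1 0 0 -0.05 0 0 0" --pt "-1 0 0 0 0 0 0"

```text
clock: 14.8
tcp_pos: [0.518, -0.0036, 0.1442]
orientation: [0.004, 0.692, 0.721, 0.002]
wrist_force: [-0.4, -0.0, -0.2]
finger_gap: -0.0003
```

```bash
python3 - <<'E'
from h import *
c,b,p=dish(); print(b,p,env.get_state()["tcp_pos"])
w=env.read_camera("wrist")
m=(w["color"].max(2)<75).astype(np.uint8)
a=cv2.resize(c["color"][200:320,220:380],(400,300)); b=cv2.resize(w["color"],(400,300))
cv2.imwrite("pics/s8.png",np.hstack([a,b])[:,:,::-1])
E
```

```text
(306, 245, 36, 33) [ 0.51958905 -0.00840931  0.027     ] [ 0.51641877 -0.00324829  0.14179853]
```

View pics/s8.png

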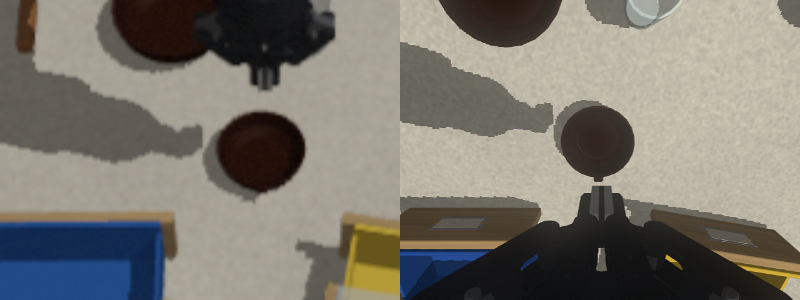

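The dish stands flat at about (0.518, −0.009), which is case-frame y ≈ +0.168 m and so beyond the required 0.143. The finger is clear of it. Next I'll move over the blue front compartment.

Request:
carry_out --pt "-1 -0.044 0.034 0 0 0 0" --pt "-1 -0.044 0.034 0 0 0 0" --pt "-1 -0.044 0.034 0 0 0 0" --pt "-1 -0.044 0.034 0 0 0 0" --pt "-1 0 0 0 0 0 0" --pt "-1 0 0 0 0 0 0"

```text
clock: 15.65
tcp_pos: [0.6565, -0.1721, 0.1373]
orientation: [-0.002, 0.692, 0.722, -0.001]
wrist_force: [-0.4, 0.1, -0.1]
finger_gap: -0.0001
```

```bash
python3 - <<'E'
from h import *
s=env.get_state(); print(s["tcp_pos"],s["orientation"])
w=env.read_camera("wrist"); hsv=cv2.cvtColor(w["color"],cv2.COLOR_RGB2HSV)
b=cv2.inRange(hsv,(105,150,40),(130,255,255)); cols=range(100,560,40)
for u in cols:
    v=np.where(b[:,u])[0]
    if len(v): print(u,v.min(),ray(w,u,v.min(),.082).round(4))
c=env.read_camera("scene")
hsv=cv2.cvtColor(c["color"],cv2.COLOR_RGB2HSV); b=cv2.inRange(hsv,(105,150,40),(130,255,255))
for u in (220,235,265,278):
    v=np.where(b[:,u])[0]; print(u,v.min(),ray(c,u,v.min(),.082).round(4))
print("decoy/dish",dish()[1:])
E
```

```text
[ 0.65653475 -0.17212761  0.13727042] [-2.15074895e-03  6.92338647e-01  7.21569163e-01 -7.18091881e-04]
220 232 [ 0.6381 -0.2329  0.082 ]
260 223 [ 0.6317 -0.2095  0.082 ]
300 222 [ 0.6302 -0.1863  0.082 ]
340 223 [ 0.6299 -0.1631  0.082 ]
380 223 [ 0.6289 -0.1398  0.082 ]
420 223 [ 0.628  -0.1166  0.082 ]
220 289 [ 0.6348 -0.2434  0.082 ]
235 289 [ 0.6337 -0.2088  0.082 ]
265 289 [ 0.6315 -0.1397  0.082 ]
278 289 [ 0.6306 -0.1098  0.082 ]
decoy/dish ((235, 238, 37, 50), array([ 0.52924716, -0.18218093,  0.027     ]))
```

Request:
carry_out --pt "-1 0 0.006 0 0 0 0" --pt "-1 0 0 0.03 0 0 0" --pt "-1 0 0 0.03 0 0 0" --pt "-1 0 0 0.015 0 0 0" --pt "-1 0 0 0.013 0 0 0" --pt "-1 0 0 0 0 0 0" --pt "-1 0 0 0 0 0 0"

```text
clock: 16.68
tcp_pos: [0.6648, -0.1722, 0.0528]
orientation: [0.001, 0.692, 0.722, 0.0]
wrist_force: [-0.5, -0.1, 0.2]
finger_gap: -0.0003
```

Request:
carry_out --pt "-1 0 -0.006 0 0 0 0" --pt "-1 0 -0.006 0 0 0 0" --pt "-1 0 -0.006 0 0 0 0" --pt "-1 0 -0.007 0 0 0 0" --pt "-1 0 -0.01 0 0 0 0" --pt "-1 0 -0.01 0 0 0 0" --pt "-1 0 -0.01 0 0 0 0" --pt "-1 0 -0.01 0 0 0 0" --pt "-1 0 -0.01 0 0 0 0" --pt "-1 0 -0.01 0 0 0 0" --pt "-1 0 -0.01 0 0 0 0" --pt "-1 0 -0.01 0 0 0 0"

```text
clock: 18.18
tcp_pos: [0.5585, -0.1765, 0.0518]
orientation: [0.0, 0.692, 0.722, 0.0]
wrist_force: [2.1, 1.4, 2.7]
finger_gap: -0.0003
```

```bash
python3 - <<'E'
from h import *
s=env.get_state(); print(s["tcp_pos"],s["wrist_force"],s["clock"])
c=env.read_camera("scene"); hsv=cv2.cvtColor(c["color"],cv2.COLOR_RGB2HSV); b=cv2.inRange(hsv,(105,150,40),(130,255,255))
for u in (218,222,235,250,265,275,280):
    v=np.where(b[:,u])[0]; print(u,v.min(),ray(c,u,v.min(),.082).round(4))
E
```

```text
[ 0.55849854 -0.17647405  0.05182703] [2.14509869 1.39709816 2.71538501] 18.175
218 257 [ 0.5485 -0.2594  0.082 ]
222 257 [ 0.5482 -0.2498  0.082 ]
235 260 [ 0.5556 -0.2179  0.082 ]
250 271 [ 0.5847 -0.1791  0.082 ]
265 260 [ 0.5534 -0.1466  0.082 ]
275 257 [ 0.5443 -0.1236  0.082 ]
280 257 [ 0.544  -0.1117  0.082 ]
```

The tray is following: the lip moved 86 mm with a 2 N pull. I'll keep going towards the stop.

Request:
carry_out --pt "-1 0 -0.01 0 0 0 0" --pt "-1 0 -0.01 0 0 0 0" --pt "-1 0 -0.01 0 0 0 0" --pt "-1 0 -0.01 0 0 0 0" --pt "-1 0 -0.008 0 0 0 0" --pt "-1 0 -0.004 0 0 0 0"

```text
clock: 18.98
tcp_pos: [0.5064, -0.1785, 0.0516]
orientation: [-0.0, 0.692, 0.722, -0.0]
wrist_force: [3.8, 0.6, -1.5]
finger_gap: -0.0003
```

Request:
carry_out --pt "-1 0 -0.003 0 0 0 0" --pt "-1 0 -0.003 0 0 0 0"

```text
clock: 19.23
tcp_pos: [0.5011, -0.1787, 0.0517]
orientation: [-0.0, 0.692, 0.722, 0.0]
wrist_force: [3.2, 0.2, -1.9]
finger_gap: -0.0001
```

Request:
carry_out --pt "-1 0 -0.003 0 0 0 0" --pt "-1 0 0 0 0 0 0"

```text
clock: 19.48
tcp_pos: [0.5012, -0.1789, 0.0521]
orientation: [0.002, 0.692, 0.722, 0.002]
wrist_force: [11.0, 2.6, -6.8]
finger_gap: -0.0
```

Request:
carry_out --pt "-1 0 -0.002 0 0 0 0" --pt "-1 0 0 0 0 0 0"

```text
clock: 19.73
tcp_pos: [0.5012, -0.1789, 0.0522]
orientation: [0.003, 0.691, 0.722, 0.004]
wrist_force: [16.4, 2.2, -11.5]
finger_gap: 0.0001
```

Request:
carry_out --pt "-1 0 -0.002 0 0 0 0" --pt "-1 0 0 0 0 0 0"

```text
clock: 19.98
tcp_pos: [0.5013, -0.179, 0.0524]
orientation: [0.004, 0.691, 0.723, 0.005]
wrist_force: [23.3, 5.3, -14.7]
finger_gap: -0.0002
```

The position stays at 0.501 while the force climbs, so the tray is at its stop. I'll back off the lip, lift away and check.

Request:
carry_out --pt "-1 0 0.006 0 0 0 0" --pt "-1 0 0.01 0 0 0 0" --pt "-1 0 0.006 0 0 0 0" --pt "-1 0 0 0 0 0 0" --pt "-1 0 0 -0.03 0 0 0" --pt "-1 0 0 -0.05 0 0 0" --pt "-1 0 0 -0.05 0 0 0" --pt "-1 0 0 -0.05 0 0 0" --pt "-1 -0.05 0 0 0 0 0" --pt "-1 -0.05 0 0 0 0 0" --pt "-1 -0.05 0 0 0 0 0" --pt "-1 0 0 0 0 0 0" --pt "-1 0 0 0 0 0 0"

```text
clock: 21.6
tcp_pos: [0.5218, -0.3278, 0.2313]
orientation: [-0.001, 0.692, 0.722, 0.0]
wrist_force: [-0.8, 0.6, -0.8]
finger_gap: -0.0001
```

```bash
python3 - <<'E'
from h import *
s=env.get_state(); print(s["tcp_pos"],s["wrist_force"],s["clock"])
c=env.read_camera("scene"); hsv=cv2.cvtColor(c["color"],cv2.COLOR_RGB2HSV); b=cv2.inRange(hsv,(105,150,40),(130,255,255))
P=[]
for u in range(216,284,8):
    v=np.where(b[:,u])[0]
    if len(v): P.append(ray(c,u,v.min(),.082)); print(u,v.min(),P[-1].round(4))
m=(c["color"].max(2)<75).astype(np.uint8); m[:238]=0;m[300:]=0;m[:,:295]=0;m[:,360:]=0
x,y,w,h=cv2.boundingRect(m); p=ray(c,x+w/2,y+h/2,.027); d=p-[.719,-.170,.027]; th=.044
print("dish",p,"case frame",d[0]*np.cos(th)+d[1]*np.sin(th),-d[0]*np.sin(th)+d[1]*np.cos(th))
cv2.imwrite("pics/s9.png",c["color"][:,:,::-1])
E
```

```text
[ 0.52181287 -0.32777246  0.23131082] [-0.76229681  0.57092345 -0.79484493] 21.6
216 278 [ 0.606  -0.2565  0.082 ]
224 237 [ 0.4909 -0.2522  0.082 ]
232 237 [ 0.4903 -0.2328  0.082 ]
240 237 [ 0.4898 -0.2133  0.082 ]
248 237 [ 0.4892 -0.1938  0.082 ]
256 237 [ 0.4886 -0.1743  0.082 ]
264 237 [ 0.488  -0.1549  0.082 ]
272 237 [ 0.4874 -0.1354  0.082 ]
280 237 [ 0.4869 -0.116   0.082 ]
dish [ 0.5181427  -0.00846063  0.027     ] case frame -0.1935574605220411 0.17021789253239797
```

View pics/s9.png

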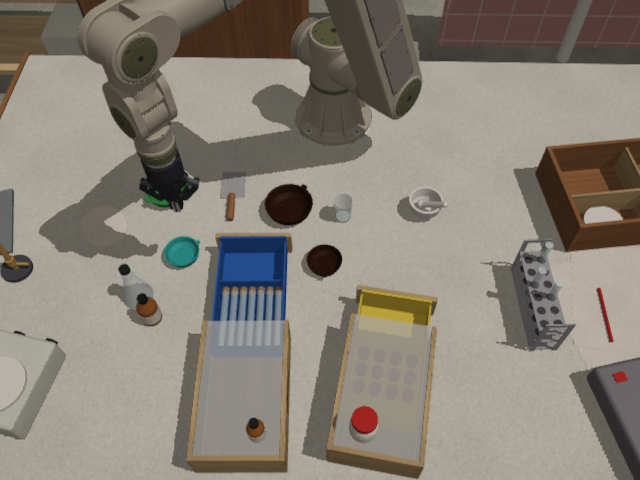

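The picture shows the tray fully out with its lip at row 237 and the tubes visible. The dish is flat at (324,261), clear of the tray. Everything else is at its original pixels, and the arm is clear of the table.

```bash
python3 -c "
from workcell import env
print(env.hand_in())"
```

```text
the job is handed in; nothing more can be done
None
```

The blue tray is drawn out to its stop and the brown dish is well clear of it. I handed the job in with the clock at about 21.6 s of the 48 s allowed; no verdict is reported.

**What I did:** I slid the small brown dish about 160 mm to the left with the shut fingertips inside its bowl. Then I put the fingertips behind the blue lip and drew the tray straight out. I backed off the lip and lifted clear before handing in.

**Last checks:**
- **Dish:** it stands flat at case-frame y ≈ +0.170 m, against the 0.143 m needed.
- **Tray:** the pull ended on a hard stop, with the position fixed at x = 0.501 m while the force rose to 23 N. The camera puts the lip about 0.231 m out, a few mm short of the nominal 0.235 m but above the required 0.225 m and within the measuring error.
- **Everything else:** the yellow tray and the other glassware and tools look unmoved in the final picture. I judged this by eye and did not measure it. The arm is in free air.

**What disagreed:** my first push passed over the dish without touching it. The stated 19 mm from TCP to fingertip did not match what happened. A touch on bare table put the fingertip about 5 mm above the reported TCP height, roughly 24 mm off. I used that measured offset for the rest of the job.

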